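# Balance the centrifuge rotor: three-way bottle swap

### The arm

A 6-joint arm with a two-finger parallel gripper is mounted at the origin on the work surface; the furniture and walls round the work are solid. World frame = base frame: x ahead of the robot, y to its left, z up, the work surface at z = 0. Lengths are in mm, angles in degrees, forces in N, time in s.
With the tool pointing down it reaches from about 350 to 850 mm from the base axis. Payload 8.1 kg.
Tool frame: the origin (TCP) lies midway between the tips of the shut fingers; the grasp point (between the pads) lies 19 mm behind it; z points along the fingers, y is the line along which they close (so a half turn about z gives the same grasp; the last joint's range is limited). The gripper opens to 85 mm and grips with 20 to 120 N. Pads are 22 mm wide; open, the fingers measure 114 mm over their backs; the gripper's body (76 mm by 85 mm) begins 54 mm behind the grasp point. The pads swing forward as they close: fully open they stand 13 mm farther back than shut.
Start: joints at [67.013, 7.471, 85.268, -0, 87.261, -4.893], TCP at [186.325, 570.341, 231.292] pointing down, gripper open.
Joint ranges: [-169.43, 169.43], [-51.17, 129.36], [1.28, 143.12], [-76.62, 256.62], [0, 156.53], [-152.29, 152.29]. Speed limits (degrees/s): [136.94, 136.94, 159.86, 180, 180, 180].

### API

Orientations are given as [roll, pitch, yaw] about the fixed x, y, z axes, in that order (R = Rz(yaw) Ry(pitch) Rx(roll)).
In Python, from bench import sense, snapshot, order, finder gives the robot as it stands.
- The arm moves only by the tool send_rows, never from a script. Its argument "steps" is a list of rows, each a list of 2 entries, a list of its own where there are three numbers: the shift along the world's x, y, z in units of 30 mm (1.0 is 30 mm), then the turn, a rotation vector about the world's x, y, z in rad. In form: [[[dx, dy, dz], [wx, wy, wz]], ...]. A call has 1 to 10 rows; each row is the pose to reach, as a shift and turn from the pose commanded when the call began; what a row does not reach only later rows make up. A row lasts 1/8 s, in which the tool goes at most 62.5 mm and 10.7 degrees, less where a joint would pass 70% of its speed; a pose out of reach is approached as far as the arm can. A call with a gripper value outside its range is refused whole. "fingers" is the closure, from 0 (fully open) to 1 (shut), set as the call begins (left out, the last holds). The fingers move at their own pace and stop on an object; "squeeze" is the grip in N (left out, the last holds). Time passes only in rows, so rows that repeat a pose let the fingers close. It gives the time, the measured TCP pose, the force, the opening and the grip force at its end, in the units of the state.
- sense(): the state, without advancing time (a new reading comes with each control period).
- snapshot(name): name is "side" or "top" or "wrist"; returns a dict with "img" (384x512x3 uint8, red, green, blue), "K" (3x3 intrinsics, pixels), "k1" (the pictures are not rectified: a ray, as slopes to the right and down, at radius r is drawn at 1 + k1 r^2 times it, then the intrinsics apply), "pose" (4x4, takes a point from camera to world coordinates). Camera axes: x right, y up, looking along -z (the intrinsics and any distortion apply to the point x, -y, -z); pixel columns grow to the right and rows downward; lengths in mm; the calibration is good to about 2 mm. A picture is of the moment at which its call begins. There is no depth.
- order.hand_in(): hands the job in; it is judged then, once.
Trained networks look in the newest picture that a camera, given by its name, has taken for a name from the list of things; names that differ only in an ending like _2 or _b are one class to them, and where a whole thing is asked for, a point or a joint stands for the part that bears it (a point fixed in the world has none). Each returns a list of dicts, best first, with "confidence" (0 to 1); they miss things now and then, are a little off and sometimes report something else, mostly with a low value. They report only what shows in the picture. A call takes as long as a camera call. They do not tell look-alikes from the thing itself.
- finder.find_in(label, camera): "box" ([left, top, width, height] as shares, 0 to 1, of the picture: columns of its width, rows of its height, round what is visible of it).
- finder.trace(label, camera): "mask" (384x512 bool, what is visible of it) and "box" ([left, top, width, height] as shares, 0 to 1, of the picture: columns of its width, rows of its height, round what is visible of it).
- finder.pinpoint(label, camera): "at" ([column, row] as shares, 0 to 1, of the picture: columns of its width, rows of its height: a listed point, or the origin of a listed thing).
The state is a dict: "time": time; "joint_pos": joint angles; "qd": joint speeds; "joint_efforts": joint torques, N m; "tool_pos": TCP position; "tcp_rot": TCP orientation; "ft_force": force on the tool from outside, world axes, zero at the start; "wrist_torque": the same for the moment, N m; "finger_gap": finger opening in mm; "grip_force": force on a finger pad.
Only numpy, scipy, OpenCV 4.12 (cv2) and the standard library are available. Lean on these libraries where they do the work, as an engineer would, in place of code of your own. Each camera call takes 0.05 s, during which the arm holds its last target. There are 200 camera calls.

### The job

Get this centrifuge rotor ready to spin: the open glass bottle must not be spun and belongs in the bottle rack, in the place where a small white-capped plastic bottle now stands, and the four capped plastic bottles must fill the four buckets in balance, the two large blue-capped ones opposite each other and the two small white-capped ones opposite each other. Both the rotor and the rack are full, so park a bottle upright on the clear bench between them if you need room. Keep all bottles upright, set them down gently rather than dropping them, and leave each standing fully home in its bucket or rack place.

Things in the scene. Friction and masses are not known exactly. Their poses are not given: they have to be found in the camera images.
- large_bottle_1: White plastic bottle with a screwed-on ribbed blue cap, the larger of the two plastic sizes: body 48 mm across up to 66 mm height, cap 38 mm across, 83 mm tall in all, about 90 g, round. Origin: centre of its underside, z up. At the start in a rotor bucket next to the other large one's. Grip the body above the bucket's rim (26 mm up).
- large_bottle_2: White plastic bottle with a screwed-on ribbed blue cap, the larger of the two plastic sizes: body 48 mm across up to 66 mm height, cap 38 mm across, 83 mm tall in all, about 90 g, round. Origin: centre of its underside, z up. At the start in a rotor bucket next to the other large one's. Grip the body above the bucket's rim (26 mm up).
- small_bottle_1: White plastic bottle with a screwed-on ribbed white cap, the smaller of the two plastic sizes: body 42 mm across up to 56 mm height, cap 33 mm across, 71 mm tall in all, about 90 g, round. Origin: centre of its underside, z up. The one that stands in the rotor at the start. Grip the body above the bucket's rim (26 mm up).
- small_bottle_2: White plastic bottle with a screwed-on ribbed white cap, the smaller of the two plastic sizes: body 42 mm across up to 56 mm height, cap 33 mm across, 71 mm tall in all, about 90 g, round. Origin: centre of its underside, z up. The one that stands in the bottle rack at the start, on rack_place. The lower 23 mm are below the rack's top.
- glass_bottle: Small open clear-glass bottle with blue pouring rings, no cap: body 45 mm across up to 71 mm height, neck 34 mm across from 72 to 104 mm height, 107 mm tall in all, about 160 g, round. Origin: centre of its underside, z up. In a rotor bucket at the start. Grip it by the neck.
- bucket_1: Bucket 1 of 4: round dark steel bucket of the fixed aluminium centrifuge rotor. Origin: centre of its inner floor, where a bottle stands, 44 mm above the bench; rim 26 mm above that, inside 53 mm, lip outside 62 mm across. z up, x points outward from the rotor's axis, 80 mm away. Opposite bucket 3.
- bucket_2: Bucket 2 of 4: round dark steel bucket of the fixed aluminium centrifuge rotor. Origin: centre of its inner floor, where a bottle stands, 44 mm above the bench; rim 26 mm above that, inside 53 mm, lip outside 62 mm across. z up, x points outward from the rotor's axis, 80 mm away. Opposite bucket 4. Neighbouring buckets are 113 mm apart, opposite ones 160 mm.
- bucket_3: Bucket 3 of 4: round dark steel bucket of the fixed aluminium centrifuge rotor. Origin: centre of its inner floor, where a bottle stands, 44 mm above the bench; rim 26 mm above that, inside 53 mm, lip outside 62 mm across. z up, x points outward from the rotor's axis, 80 mm away. Opposite bucket 1. Nothing on the rotor's cross and hub stands higher than the rims.
- bucket_4: Bucket 4 of 4: round dark steel bucket of the fixed aluminium centrifuge rotor. Origin: centre of its inner floor, where a bottle stands, 44 mm above the bench; rim 26 mm above that, inside 53 mm, lip outside 62 mm across. z up, x points outward from the rotor's axis, 80 mm away. Opposite bucket 2. All four are alike and rigidly fixed; nothing turns.
- rack_place: Narrower place of the fixed white two-place bottle rack (172 x 78 mm, 28 mm high). Origin: centre of its floor, where a bottle stands, 5 mm above the bench, under a 50 mm round hole. z up; y points along the rack, 45 mm to its middle, 90 mm to the wider hole with a glass bottle that stays (55 mm wide, 109 tall), so grip across the rack, along x. The bench between rotor and rack is clear.
Mind the look-alikes: they are no part of the job. What is shaped like the large_bottle_2 but green is not meant.

How it is judged:
By the outcome, as a careful person would: the job done as asked, in the order asked, and still so for the second after the job is handed in, with the robot touching nothing.
It also fails if it takes over 99 s, if anything falls off the work surface, if the arm or the gripper's body presses on something with over 40 N, if the wrist force passes 120 N, or if a joint passes its speed limit or range.

## Working session

There is one attempt and no reset: what is moved stays moved. The work goes in short steps, Python scripts to look and compute and a tool call to move; the robot and the scene stay as the last step left them, time stands still between calls to the robot, and variables do not carry over. Pictures are saved under pics/ and viewed, at most 14 in all, crops included, and the job is handed in when it is done.

Besides the shell and the picture viewer there is one more tool, called after "Request:" by a JSON object that holds its "name" and its "arguments". send_rows: Moves the arm, as the interface text tells. Its arguments: {"type":"object","properties":{"steps":{"type":"array"},"fingers":{"type":"number"},"squeeze":{"type":"number"}},"required":["steps"]}

```bash
ls; mkdir -p pics; cat > h.py <<'E'
import numpy as np, cv2
from bench import sense, snapshot, order, finder
def ray(s,uv):
    K,k1,P=s["K"],s["k1"],np.array(s["pose"])
    p=cv2.undistortPoints(np.array([[uv]],float),np.array(K,float),np.array([k1,0,0,0],float))[0,0]
    d=P[:3,:3]@np.array([p[0],-p[1],-1.0]); return P[:3,3],d
def at_z(s,uv,z):
    o,d=ray(s,uv); return (o+d*(z-o[2])/d[2])[:2]
def proj(s,X):
    P=np.array(s["pose"]);c=P[:3,:3].T@(np.array(X,float)-P[:3,3]);x,y=c[0]/-c[2],-c[1]/-c[2];f=1+s["k1"]*(x*x+y*y)
    K=np.array(s["K"]);return (K[0,0]*x*f+K[0,2],K[1,1]*y*f+K[1,2])
E
python3 - <<'E'
from h import *
s={n:snapshot(n) for n in("side","top")}
for n in s:
    print(n,np.round(np.array(s[n]["pose"]),2).tolist(),np.array(s[n]["K"]).tolist(),s[n]["k1"])
    cv2.imwrite(f"pics/{n}0.png",cv2.resize(s[n]["img"][:,:,::-1],(800,600),interpolation=cv2.INTER_CUBIC))
Z=dict(large_bottle_1=0,small_bottle_1=0,glass_bottle=0,bucket_1=44,rack_place=5)
for l,z in Z.items():
  for n in s:
    for d in finder.pinpoint(l,n):
        uv=np.array(d["at"])*[512,384]
        print(l,n,round(d["confidence"],2),uv.round(),[at_z(s[n],uv,q).round().tolist() for q in ([44,5] if z==0 else [z])])
E
```

```text
pics
side [[-0.94, 0.21, -0.26, 261.91], [-0.33, -0.63, 0.7, 562.54], [-0.02, 0.75, 0.66, 626.93], [0.0, 0.0, 0.0, 1.0]] [[351.4709353189248, 0.0, 259.0238933688199], [0.0, 351.4709353189248, 192.54208065425578], [0.0, 0.0, 1.0]] 0.022620258007597274
top [[0.02, 0.99, -0.15, 329.72], [-1.0, 0.02, -0.03, -38.84], [-0.02, 0.15, 0.99, 1278.88], [0.0, 0.0, 0.0, 1.0]] [[466.79565845731224, 0.0, 251.03596872001262], [0.0, 466.79565845731224, 184.08474258423365], [0.0, 0.0, 1.0]] -0.18851177245772738
large_bottle_1 side 0.83 [240. 161.] [[588.0, -165.0], [610.0, -214.0]]
large_bottle_1 side 0.72 [261. 141.] [[565.0, -279.0], [585.0, -335.0]]
large_bottle_1 side 0.68 [285. 222.] [[400.0, 23.0], [410.0, -14.0]]
large_bottle_1 side 0.66 [326. 158.] [[362.0, -252.0], [369.0, -307.0]]
large_bottle_1 side 0.57 [220. 235.] [[525.0, 105.0], [543.0, 74.0]]
large_bottle_1 top 0.79 [228. 176.] [[535.0, 56.0], [541.0, 59.0]]
large_bottle_1 top 0.75 [259. 221.] [[416.0, -28.0], [418.0, -28.0]]
large_bottle_1 top 0.64 [350. 167.] [[564.0, -272.0], [571.0, -279.0]]
large_bottle_1 top 0.59 [369. 242.] [[36
[... 349 characters left out ...]
] [[453.0, -246.0], [456.0, -252.0]]
small_bottle_1 top 0.56 [147. 182.] [[516.0, 278.0], [522.0, 288.0]]
glass_bottle side 0.76 [273. 173.] [[482.0, -140.0], [497.0, -187.0]]
glass_bottle side 0.32 [191. 314.] [[498.0, 294.0], [514.0, 276.0]]
glass_bottle top 0.56 [304. 196.] [[484.0, -146.0], [489.0, -149.0]]
bucket_1 side 0.67 [261. 143.] [[560.0, -269.0]]
bucket_1 side 0.64 [242. 159.] [[586.0, -176.0]]
bucket_1 side 0.59 [298. 153.] [[441.0, -249.0]]
bucket_1 side 0.56 [274. 173.] [[479.0, -143.0]]
bucket_1 top 0.67 [309. 157.] [[591.0, -161.0]]
bucket_1 top 0.64 [351. 168.] [[563.0, -275.0]]
bucket_1 top 0.61 [303. 198.] [[479.0, -145.0]]
bucket_1 top 0.58 [343. 207.] [[457.0, -252.0]]
```

View pics/side0.png

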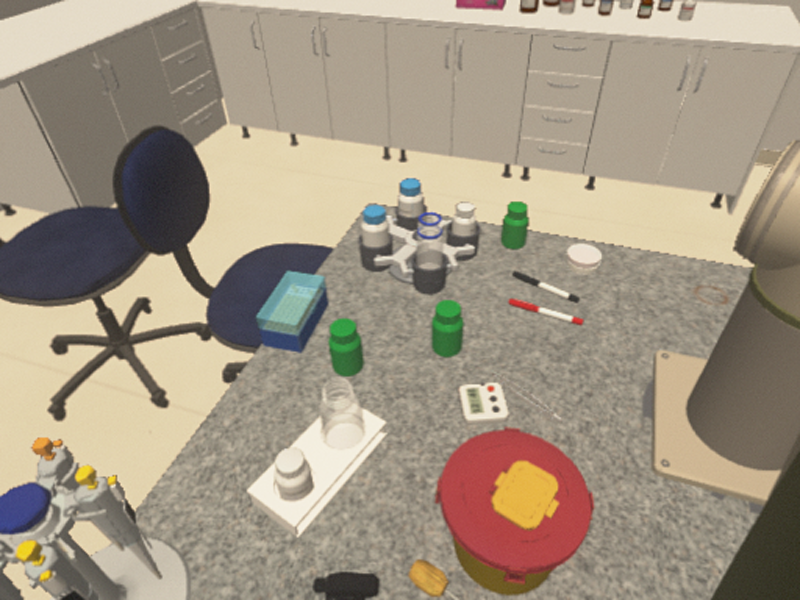

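View pics/top0.png

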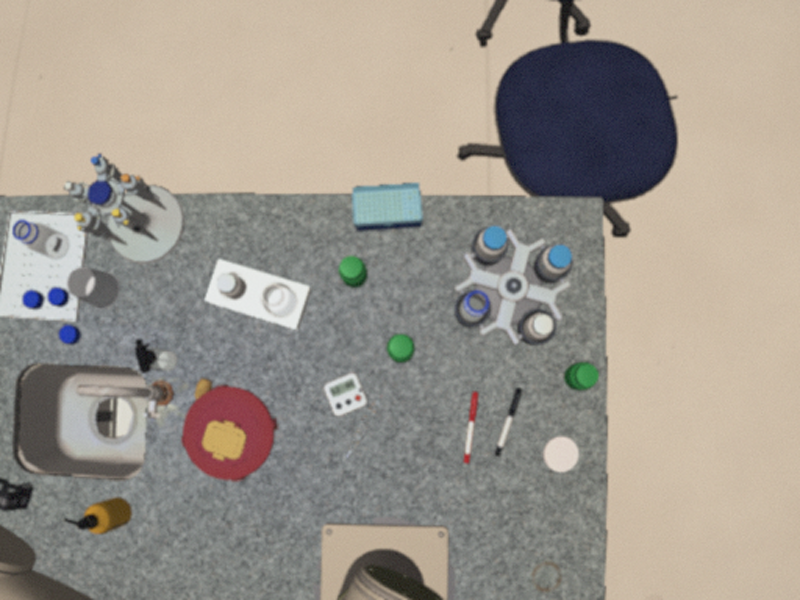

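Candidates in the top picture (800x600):
- Blue-capped large bottles at (492,240) and (557,262). The green look-alikes at (352,271), (400,347) and (582,376) are not meant.
- Small white bottles at (540,325) in the rotor and (230,285) in the rack.
- Open glass bottle at (475,307) in the rotor. The wide glass at (278,298) in the rack stays, and so does the far-left glass at (40,238).

Plan: park small_2, put the glass in the rack, move large A (592,-168) into the glass bottle's bucket, then put small_2 in bucket A.

First I'll take a near look at the rack.

Request:
{"name": "send_rows", "arguments": {"steps": [[[0,0,1.7],[0,0,0]],[[0.8,-0.9,3.4],[0,0,0]],[[2.2,-2.4,3.4],[0,0,0]],[[3.6,-3.9,3.4],[0,0,0]],[[5,-5.4,3.4],[0,0,0]],[[6.4,-6.9,3.4],[0,0,0]],[[7.8,-8.4,3.4],[0,0,0]],[[9,-9.8,3.4],[0,0,0]],[[9.5,-10.7,3.4],[0,0,0]],[[9.5,-10.7,3.4],[0,0,0]]], "fingers": 0}}

```text
time: 1.85
tool_pos: [472.4, 247.4, 333.2]
tcp_rot: [-180.0, 0.0, 161.7]
ft_force: [-0.3, 1.1, 0.1]
finger_gap: 85.5
grip_force: 0.0
```

```bash
python3 - <<'E'
from h import *
s=snapshot("wrist");q=sense();print(q["tool_pos"],q["tcp_rot"],q["joint_pos"],q["time"]);P=np.array(s["pose"]);print(P.round(2).tolist(),s["k1"],s["K"][0])
np.save("pics/w.npy",s,allow_pickle=True)
cv2.imwrite("pics/w1.png",cv2.resize(s["img"][:,:,::-1],(800,600),interpolation=cv2.INTER_CUBIC))
for l,z in dict(small_bottle_1=5,rack_place=5).items():
    for d in finder.pinpoint(l,"wrist"):
        uv=np.array(d["at"])*[512,384]; print(l,round(d["confidence"],2),uv.round(),at_z(s,uv,z).round(1))
E
```

```text
[471.70216843 248.61101911 333.30885066] [ 1.79989969e+02 -1.00858913e-02  1.61778267e+02] [ 2.22715832e+01 -4.03156128e+00  8.64634283e+01  1.43025985e-02
  9.75692890e+01 -4.95047988e+01] 1.9
[[0.31, -0.91, -0.28, 402.64], [0.95, 0.3, 0.09, 272.0], [-0.0, -0.3, 0.96, 476.83], [0.0, 0.0, 0.0, 1.0]] 0.02573077023145862 [332.89599256   0.         253.10909293]
small_bottle_1 0.62 [281. 161.] [515.5 276.6]
```

View pics/w1.png

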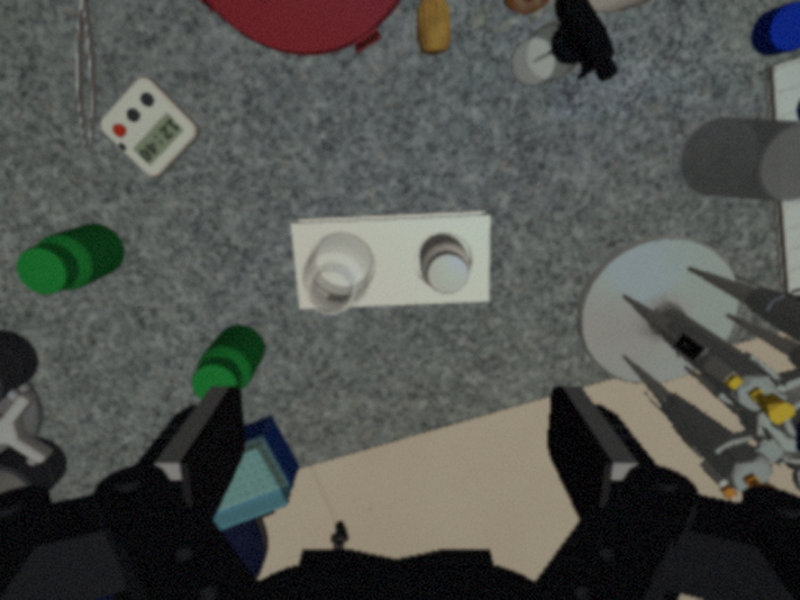

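The wrist picture shows the rack at (293–490, 214–307), with small_2's cap at (447,270) and the wide glass at (337,270). Next I'll fit the rack box in all three views.

```bash
cat >> h.py <<'E'
from scipy.optimize import minimize
def hull_mask(s,pts,S=4):
    q=np.array([proj(s,p) for p in pts]);h=cv2.convexHull(np.float32(q))
    m=np.zeros((384*S,512*S),np.uint8);cv2.fillPoly(m,[np.int32((h+0.5)*S)],255)
    return cv2.resize(m,(512,384),interpolation=cv2.INTER_AREA)/255.
def box(p,L=172,W=78,H=28):
    x,y,t=p;c,n=np.cos(t),np.sin(t)
    return [(x+c*a-n*b,y+n*a+c*b,z) for a in(-W/2,W/2) for b in(-L/2,L/2) for z in(0,H)]
def fit_rack(s,p0):
    im=s["img"].astype(float);g=im.min(2)
    near=hull_mask(s,box(p0,210,116,28));w=near>0.5
    inn=hull_mask(s,box(p0,150,58,28))>.9
    hi=np.percentile(g[inn],75);lo=np.median(g[w&(hull_mask(s,box(p0,190,96,28))<.1)])
    t=np.clip((g-lo)/(hi-lo),0,1)
    core=hull_mask(s,box(p0,130,40,20))>.5   # holes and bottles ignored
    w&=~core
    f=lambda p:((hull_mask(s,box(p))-t)[w]**2).sum()
    r=minimize(f,p0,method="Nelder-Mead",options=dict(initial_simplex=np.array([p0,p0+[6,0,0],p0+[0,6,0],p0+[0,0,.06]]),xatol=.02,fatol=.01))
    return r.x,r.fun
E
python3 - <<'E'
from h import *
s=np.load("pics/w.npy",allow_pickle=True).item()
c=[at_z(s,np.array(u)*.64,28) for u in((293,224),(490,214),(490,300),(300,307))];print(np.round(c,1))
d=c[1]-c[0];p0=np.r_[np.mean(c,0),np.arctan2(-d[0],d[1])];print(p0)
for n in("wrist","top","side"):
    q=s if n=="wrist" else snapshot(n)
    x,f=fit_rack(q,p0);print(n,x.round(3),np.rad2deg(x[2]).round(2),round(f,1))
E
```

```text
[[447.  163.4]
 [492.1 327.7]
 [567.3 307.3]
 [519.7 141.4]]
[ 5.06518222e+02  2.34945535e+02 -2.67868406e-01]
wrist [ 5.06966e+02  2.33521e+02 -2.74000e-01] -15.68 415.8
top [ 5.04894e+02  2.35752e+02 -2.77000e-01] -15.87 221.2
side [ 5.03592e+02  2.30916e+02 -2.73000e-01] -15.64 282.2
```

Request:
{"name": "send_rows", "arguments": {"steps": [[[0.4,0.2,0],[0,0,-0.18]],[[0.8,0.4,0],[0,0,-0.36]],[[1.2,0.6,0],[0,0,-0.54]],[[1.56,0.92,0],[0,0,-0.72]],[[1.56,0.92,0],[0,0,-0.9]],[[1.56,0.92,-1],[0,0,-1.08]],[[1.56,0.92,-2.5],[0,0,-1.26]],[[1.56,0.92,-4],[0,0,-1.44]],[[1.56,0.92,-5.5],[0,0,-1.527]],[[1.56,0.92,-6],[0,0,-1.527]]]}}

```text
time: 3.35
tool_pos: [515.6, 277.0, 149.8]
tcp_rot: [-179.7, 0.2, 74.5]
ft_force: [-0.6, 0.2, 0.8]
finger_gap: 85.3
grip_force: 0.0
```

```bash
python3 - <<'E'
from h import *
s=snapshot("wrist");q=sense();print(q["tool_pos"],q["tcp_rot"],q["joint_pos"],q["time"])
for l,z in dict(small_bottle_1=5,rack_place=5).items():
    for d in finder.pinpoint(l,"wrist"):
        uv=np.array(d["at"])*[512,384]; print(l,round(d["confidence"],2),uv.round(),at_z(s,uv,z).round(1))
im=s["img"].copy()
for z in(0,28):
  for k in range(60):
    a=k*2*np.pi/60;u=proj(s,(518+25*np.cos(a),277+25*np.sin(a),z+0));cv2.circle(im,tuple(int(round(v)) for v in u),0,(255,0,0),-1)
cv2.imwrite("pics/w2.png",cv2.resize(im[:,:,::-1],(800,600),interpolation=cv2.INTER_CUBIC))
E
```

```text
[515.79854937 276.94210839 149.48488863] [-179.74975455    0.19031008   74.60861184] [2.32103630e+01 8.50711327e+00 9.27947357e+01 7.54084270e-03
 7.90124530e+01 3.86007092e+01] 3.4
small_bottle_1 0.88 [252. 170.] [516.3 280.7]
```

View pics/w2.png

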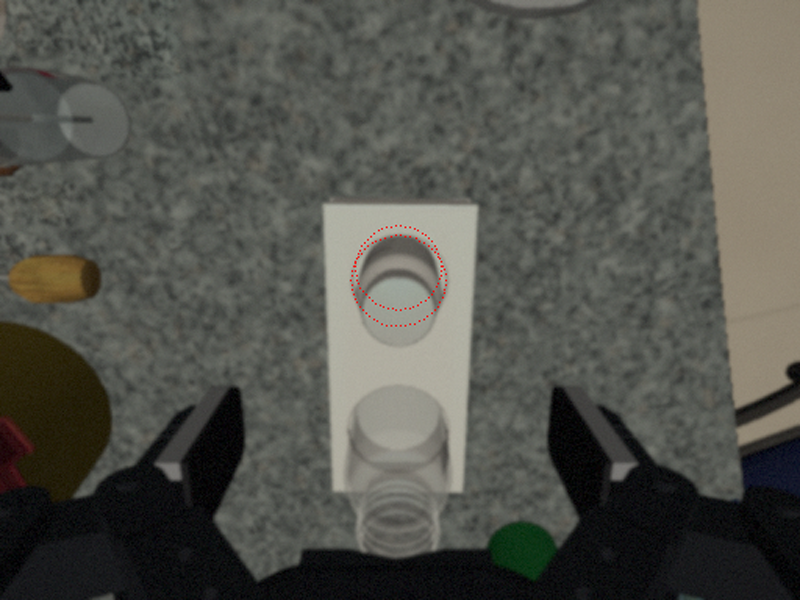

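The rack and small_2 are straight below. The model ring sits on the hole laterally and about 3 mm too far out along the rack: the hole's back arc is at row 232, the ring at 226. I'll refine with this near view.

```bash
python3 - <<'E'
from h import *
s=snapshot("wrist");P=np.array(s["pose"]);print(P[:3,3].round(1))
p0=np.array([506,234,np.deg2rad(-15.7)])
x,f=fit_rack(s,p0);print(x.round(2),np.rad2deg(x[2]),f)
im=s["img"][:,:,::-1].copy();q=[proj(s,p) for p in box(x)];h=cv2.convexHull(np.float32(q));cv2.polylines(im,[np.int32(np.round(h))],True,(0,0,255),1)
t=x[2];c=x[:2]+45*np.array([-np.sin(t),np.cos(t)]);print("place",c)
for k in range(90):
    a=k*2*np.pi/90;u=proj(s,(c[0]+25*np.cos(a),c[1]+25*np.sin(a),28));cv2.circle(im,tuple(int(round(v)) for v in u),0,(0,0,255),-1)
im=im[110:330,180:330];cv2.imwrite("pics/w3.png",cv2.resize(im,(400,587),interpolation=cv2.INTER_CUBIC))
E
```

```text
[540.2 351.2 297.5]
[ 5.0548e+02  2.3086e+02 -2.7000e-01] -15.718358848677727 1097.7873861667313
place [517.66849944 274.17246778]
```

View pics/w3.png

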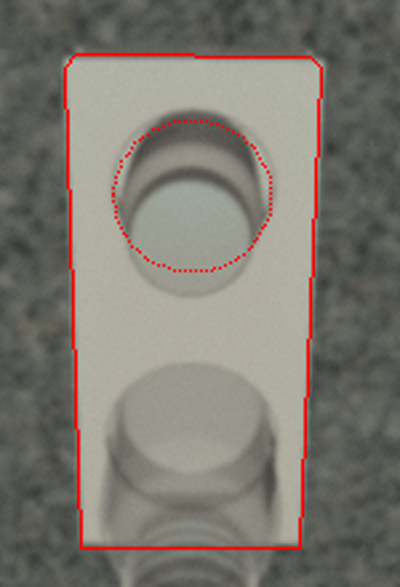

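The rack outline fits. The fit took the shaded end wall as outside, so the hole lies about 4 mm farther out than the ring, at roughly (518,278), which agrees with the first estimate. Descending to grip small_2.

Request:
{"name": "send_rows", "arguments": {"steps": [[[0,0.03,-1],[0,0,0]],[[0,0.03,-2],[0,0,0]],[[0,0.03,-3],[0,0,0]],[[0,0.03,-3.7],[0,0,0]],[[0,0.03,-4.17],[0,0,0]],[[0,0.03,-4.17],[0,0,0]],[[0,0.03,-4.17],[0,0,0]]]}}

```text
time: 4.42
tool_pos: [519.1, 278.2, 29.5]
tcp_rot: [179.9, -0.1, 74.4]
ft_force: [1.1, 0.7, 0.8]
finger_gap: 85.5
grip_force: 0.0
```

Request:
{"name": "send_rows", "arguments": {"steps": [[[0,0,0],[0,0,0]],[[0,0,0],[0,0,0]],[[0,0,0],[0,0,0]],[[0,0,0],[0,0,0]],[[0,0,0],[0,0,0]],[[0,0,0],[0,0,0]],[[0,0,0],[0,0,0]]], "fingers": 0.6, "squeeze": 30}}

```text
time: 5.3
tool_pos: [518.5, 278.1, 28.9]
tcp_rot: [180.0, -0.0, 74.4]
ft_force: [-1.6, -0.5, 5.5]
finger_gap: 40.0
grip_force: 30.5
```

Request:
{"name": "send_rows", "arguments": {"steps": [[[0,0,0.4],[0,0,0]],[[0,0,1],[0,0,0]],[[0,0,2.4],[0,0,0]],[[0,0,4],[0,0,0]],[[0,-0.8,4.6],[0,0,0]],[[0,-2.2,4.6],[0,0,0]],[[0,-3.8,4.6],[0,0,0]],[[-0.1,-5.5,4.6],[0,0,0]],[[-0.2,-7.2,4.6],[0,0,0]],[[-0.27,-8.7,4.6],[0,0,0]]]}}

```text
time: 6.55
tool_pos: [510.0, 15.1, 167.7]
tcp_rot: [179.9, -0.0, 74.4]
ft_force: [0.6, 1.2, -1.5]
finger_gap: 40.0
grip_force: 30.7
```

Request:
{"name": "send_rows", "arguments": {"steps": [[[0,-0.8,0],[0,0,0]],[[0,-1.3,0],[0,0,0]],[[0,-1.57,-0.4],[0,0,0]],[[0,-1.57,-1.4],[0,0,0]],[[0,-1.57,-2.6],[0,0,0]],[[0,-1.57,-3.6],[0,0,0]],[[0,-1.57,-4.2],[0,0,0]],[[0,-1.57,-4.5],[0,0,0]],[[0,-1.57,-4.6],[0,0,0]],[[0,-1.57,-4.6],[0,0,0]]]}}

```text
time: 7.8
tool_pos: [510.8, -30.3, 29.0]
tcp_rot: [179.9, -0.0, 74.4]
ft_force: [1.0, 0.3, -0.1]
finger_gap: 40.2
grip_force: 30.7
```

Request:
{"name": "send_rows", "arguments": {"steps": [[[0,0,-0.06],[0,0,0]],[[0,0,-0.12],[0,0,0]],[[0,0,-0.16],[0,0,0]],[[0,0,-0.18],[0,0,0]],[[0,0,-0.18],[0,0,0]]]}}

```text
time: 8.43
tool_pos: [510.3, -30.3, 23.8]
tcp_rot: [180.0, 0.0, 74.4]
ft_force: [-5.4, 0.1, 9.6]
finger_gap: 40.2
grip_force: 31.8
```

Request:
{"name": "send_rows", "arguments": {"steps": [[[0,0,0],[0,0,0]],[[0,0,0],[0,0,0]],[[0,0,0],[0,0,0]],[[0,0,0.6],[0,0,0]],[[0,0,2],[0,0,0]],[[0,0,3.8],[0,0,0]],[[0,0,5.6],[0,0,0]],[[0.1,-1,7.4],[0,0,0]],[[0.2,-2.5,8.5],[0,0,0]],[[0.4,-4.2,9],[0,0,0]]], "fingers": 0}}

```text
time: 9.68
tool_pos: [523.0, -157.4, 297.8]
tcp_rot: [179.6, 0.0, 74.5]
ft_force: [1.5, 0.4, -0.0]
finger_gap: 85.2
grip_force: 0.0
```

Request:
{"name": "send_rows", "arguments": {"steps": [[[0.1,-1.2,0.5],[0,0,0]],[[0.1,-2,1],[0,0,0]],[[0.1,-2,1],[0,0,0]],[[0.1,-2,1],[0,0,0]]]}}

```text
time: 10.18
tool_pos: [524.9, -215.6, 323.1]
tcp_rot: [180.0, -0.0, 74.4]
ft_force: [-0.1, 1.0, -0.8]
finger_gap: 85.5
grip_force: 0.0
```

```bash
python3 - <<'E'
from h import *
s=snapshot("wrist");q=sense();print(q["tool_pos"],q["tcp_rot"],q["time"],np.array(s["pose"])[:3,3])
np.save("pics/w4.npy",s,allow_pickle=True)
cv2.imwrite("pics/w4.png",cv2.resize(s["img"][:,:,::-1],(800,600),interpolation=cv2.INTER_CUBIC))
for l,z in dict(small_bottle_1=44,large_bottle_1=44,glass_bottle=44,bucket_1=44).items():
    for d in finder.pinpoint(l,"wrist"):
        uv=np.array(d["at"])*[512,384]; print(l,round(d["confidence"],2),uv.round(),at_z(s,uv,z).round(1))
s=snapshot("top")
for d in finder.pinpoint("small_bottle_1","top"):
        uv=np.array(d["at"])*[512,384]; print("top",round(d["confidence"],2),at_z(s,uv,0).round(1))
E
```

```text
[ 524.83452414 -215.29199152  322.6399399 ] [-1.79971219e+02 -2.61915908e-02  7.44521980e+01] 10.225 [ 547.23019441 -142.01334802  466.70801294]
small_bottle_1 0.73 [206. 186.] [ 452.3 -248.7]
small_bottle_1 0.59 [200.   2.] [512.3 -41.9]
large_bottle_1 0.96 [294.  96.] [ 591.4 -168.5]
large_bottle_1 0.91 [123.  14.] [424.7 -29.5]
large_bottle_1 0.81 [176. 243.] [ 385.8 -317. ]
large_bottle_1 0.73 [289. 186.] [ 559. -279.]
glass_bottle 0.63 [202.  98.] [ 482.1 -141.3]
bucket_1 0.83 [291. 188.] [ 560.6 -281.7]
bucket_1 0.67 [206. 189.] [ 450.5 -253.7]
top 0.58 [509.1 -21.1]
top 0.52 [ 463.5 -263.6]
```

View pics/w4.png

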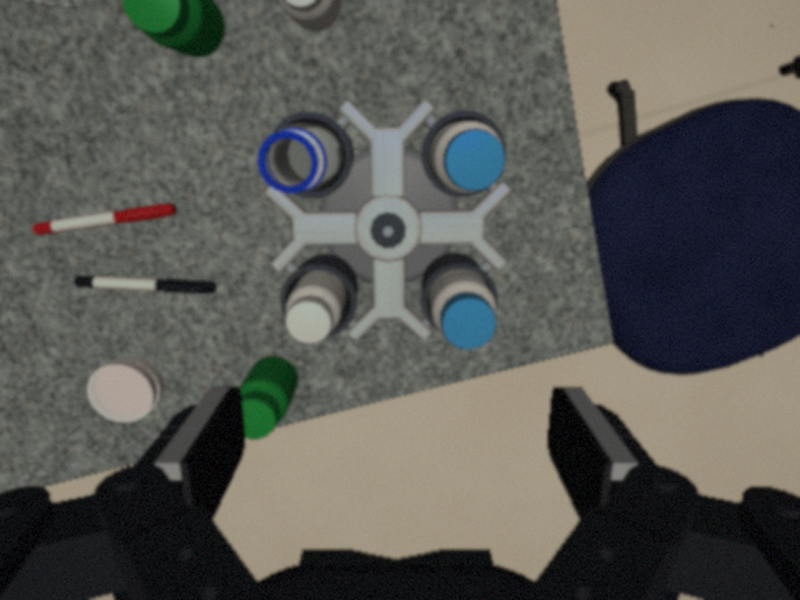

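The wrist view shows the rotor with its hub at (388,230), the glass at (292,160), blue-capped bottles at (475,158) and (469,320), the small bottle at (310,318), and the parked small_2 at (310,10). All four match the description. Now the glass.

Request:
{"name": "send_rows", "arguments": {"steps": [[[-0.7,1.2,-1],[0,0,0]],[[-1.43,2.44,-2],[0,0,0]],[[-1.43,2.44,-3.5],[0,0,0]],[[-1.43,2.44,-5],[0,0,0]],[[-1.43,2.44,-6.2],[0,0,0]],[[-1.43,2.44,-6.93],[0,0,0]],[[-1.43,2.44,-6.93],[0,0,0]]]}}

```text
time: 11.4
tool_pos: [480.5, -142.2, 112.8]
tcp_rot: [-179.7, -0.0, 74.4]
ft_force: [-0.3, 0.8, 0.4]
finger_gap: 85.2
grip_force: 0.0
```

Request:
{"name": "send_rows", "arguments": {"steps": [[[0,0,0],[0,0,0]],[[0,0,0],[0,0,0]],[[0,0,0],[0,0,0]],[[0,0,0],[0,0,0]],[[0,0,0],[0,0,0]],[[0,0,0],[0,0,0]],[[0,0,0],[0,0,0]],[[0,0,0],[0,0,0]]], "fingers": 0.75, "squeeze": 30}}

```text
time: 12.4
tool_pos: [482.8, -143.3, 116.0]
tcp_rot: [179.9, 0.0, 74.4]
ft_force: [-1.8, 0.1, 6.9]
finger_gap: 33.4
grip_force: 30.0
```

```bash
python3 - <<'E'
from h import *
q=sense();print(q["tool_pos"],q["ft_force"],q["wrist_torque"])
s=snapshot("wrist");cv2.imwrite("pics/w5.png",s["img"][:,:,::-1])
E
```

```text
[ 482.76248708 -143.3436904   116.02107273] [-1.8021165   0.14807936  6.89070975] [ 0.06645636  0.17909049 -0.05976939]
```

View pics/w5.png

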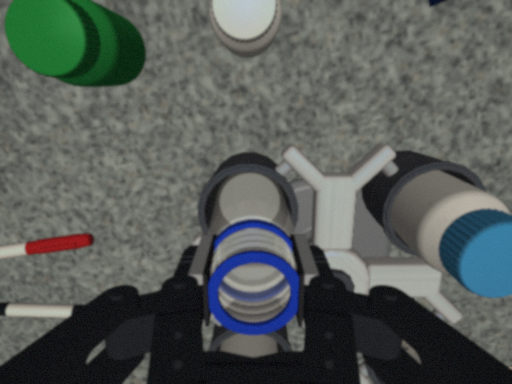

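The fingers hold the neck, with the ring centred at (254,293). I'll work out the bottle's offset in the grip from that, then lift.

Request:
{"name": "send_rows", "arguments": {"steps": [[[0,0,0.3],[0,0,0]],[[0,0,0.9],[0,0,0]],[[0,0,2],[0,0,0]],[[0,0,3.4],[0,0,0]],[[0,0,4.3],[0,0,0]],[[0,0,4.3],[0,0,0]],[[0,0,4.3],[0,0,0]]]}}

```text
time: 13.32
tool_pos: [481.7, -142.9, 243.1]
tcp_rot: [-179.9, -0.0, 74.4]
ft_force: [-1.2, 0.6, -2.1]
finger_gap: 33.3
grip_force: 30.4
```

```bash
python3 - <<'E'
from h import *
q=sense();T=q["tool_pos"];print(T,q["ft_force"])
s=snapshot("wrist");im=s["img"]
hsv=cv2.cvtColor(im,cv2.COLOR_RGB2HSV);m=cv2.inRange(hsv,(108,150,60),(130,255,255));m[:170]=0;m[:,:180]=0;m[:,330:]=0
c,_=cv2.findContours(m,cv2.RETR_EXTERNAL,cv2.CHAIN_APPROX_NONE)
for k in c:
    if len(k)>60: print(cv2.boundingRect(k),cv2.fitEllipse(k))
for z in (-9+91-73,): pass
print("TCP axis at bottle top",proj(s,(T[0],T[1],T[2]+35)), "10mm +toolx",proj(s,(T[0]+2.7,T[1]+9.6,T[2]+35)))
cv2.imwrite("pics/w6.png",im[:,:,::-1])
# gripper mid-line: sides of dark fingers
E
```

```text
[ 481.73920481 -142.89636437  243.14452017] [-1.15164586  0.58115688 -2.0847754 ]
(207, 251, 93, 83) ((253.4785919189453, 292.3176574707031), (81.88037872314453, 93.81957244873047), 83.45337677001953)
(214, 221, 79, 28) ((253.03184509277344, 264.1195373535156), (82.08845520019531, 87.24109649658203), 93.55647277832031)
TCP axis at bottle top (np.float64(248.45323765625278), np.float64(296.5730631624732)) 10mm +toolx (np.float64(248.41938403801257), np.float64(273.37026324379315))
```

View pics/w6.png

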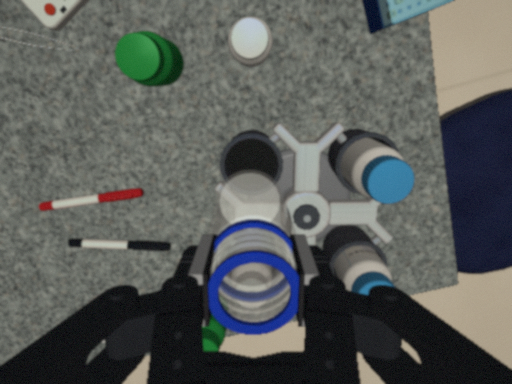

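The bottle sits about 1.8 mm along tool +x in the grip, and the camera shows a lateral bias of about 2 mm. Bucket D is now empty and visible at (252,158). Carrying the glass to the rack and stopping above it for a look.

Request:
{"name": "send_rows", "arguments": {"steps": [[[0,0.7,0],[0,0,0]],[[0.1,2,0],[0,0,0]],[[0.3,3.6,0],[0,0,0]],[[0.4,5.2,0],[0,0,0]],[[0.6,6.8,0],[0,0,0]],[[0.7,8.4,0],[0,0,0]],[[0.9,10,0],[0,0,0]],[[1,11.6,0],[0,0,0]],[[1.16,13,0],[0,0,0]],[[1.16,13.96,0],[0,0,0]]]}}

```text
time: 14.62
tool_pos: [515.8, 277.3, 241.6]
tcp_rot: [-179.8, 0.1, 74.5]
ft_force: [-0.8, -0.8, -2.1]
finger_gap: 33.6
grip_force: 30.4
```

Request:
{"name": "send_rows", "arguments": {"steps": [[[0,0,0],[0,0,0]],[[0,0,-1.2],[0,0,0]],[[0,0,-2.4],[0,0,0]],[[0,0,-3.6],[0,0,0]],[[0,0,-4.3],[0,0,0]],[[0,0,-4.4],[0,0,0]],[[0,0,-4.4],[0,0,0]],[[0,0,-4.4],[0,0,0]]]}}

```text
time: 15.62
tool_pos: [517.9, 275.9, 113.4]
tcp_rot: [179.9, -0.1, 74.4]
ft_force: [-0.4, -0.1, -1.3]
finger_gap: 33.2
grip_force: 30.4
```

```bash
python3 - <<'E'
from h import *
q=sense();T=q["tool_pos"];print(T,q["ft_force"])
s=snapshot("wrist");im=s["img"];np.save("pics/w7.npy",s,allow_pickle=True)
cv2.imwrite("pics/w7.png",cv2.resize(im[60:360,130:380,::-1],(500,600),interpolation=cv2.INTER_CUBIC))
s=snapshot("side");c=proj(s,(517,276,60));x,y=map(int,c);print(x,y)
cv2.imwrite("pics/s7.png",cv2.resize(s["img"][max(0,y-90):y+50,max(0,x-80):x+80,::-1],(640,560),interpolation=cv2.INTER_CUBIC))
E
```

```text
[517.87054594 275.90420181 113.39950776] [-0.410163   -0.0733305  -1.32225163]
185 297
```

View pics/w7.png

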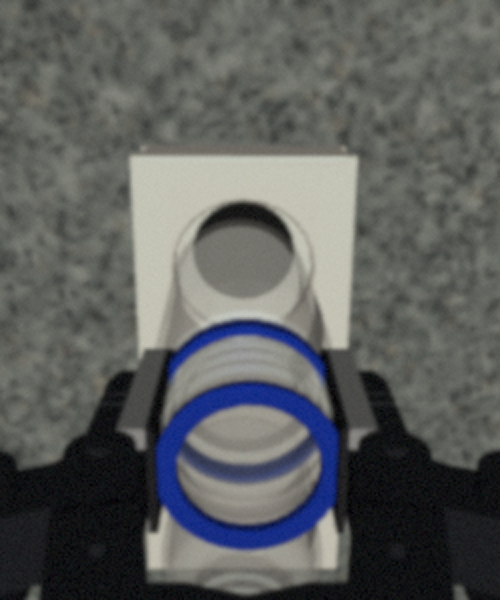

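View pics/s7.png

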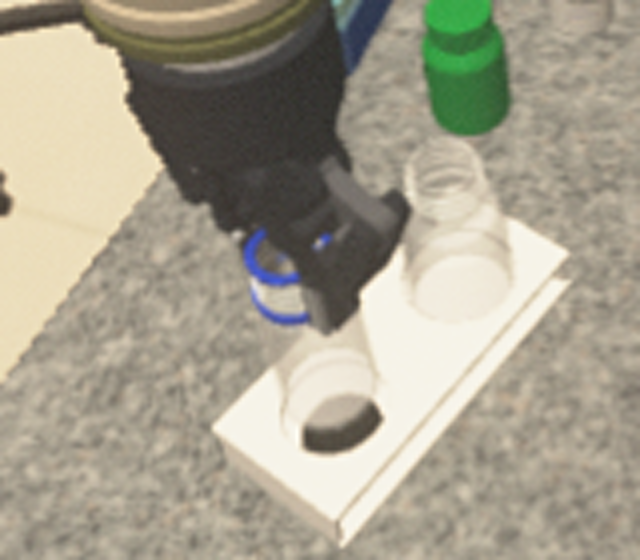

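In the wrist crop the hole and the bottle base both centre at column 244, so it is laterally right. The side crop shows the base just over the hole at (340,415). I'll overlay model circles on both views to check the direction along the rack.

```bash
python3 - <<'E'
from h import *
T=np.array(sense()["tool_pos"]);B=T[:2]+1.8*np.array([.27,.96]);H=(517.5,277.5)
out=[]
for n,(y0,y1,x0,x1) in dict(wrist=(110,260,180,330),side=(247,367,125,245)).items():
    s=np.load("pics/w7.npy",allow_pickle=True).item() if n=="wrist" else snapshot(n)
    im=cv2.resize(s["img"][y0:y1,x0:x1,::-1],(400,400),interpolation=cv2.INTER_CUBIC);f=400/(x1-x0)
    im=cv2.convertScaleAbs(im,alpha=1.0,beta=0);raw=im.copy()
    for c,r,z,col in((H,25,28,(0,0,255)),(B,22.5,T[2]-72,(0,255,0))):
        p=np.array([proj(s,(c[0]+r*np.cos(a),c[1]+r*np.sin(a),z)) for a in np.linspace(0,6.28,100)])
        for u in (p-[x0,y0]+.5)*f: cv2.circle(im,tuple(np.int32(u)),1,col,-1)
    # local contrast
    g=cv2.createCLAHE(4,(3,3)).apply(cv2.cvtColor(raw,cv2.COLOR_BGR2GRAY))
    out.append(np.hstack([im,cv2.cvtColor(g,cv2.COLOR_GRAY2BGR)]))
cv2.imwrite("pics/o8.png",cv2.resize(np.vstack(out),(600,600)))
E
```

```text
(no output)
```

View pics/o8.png

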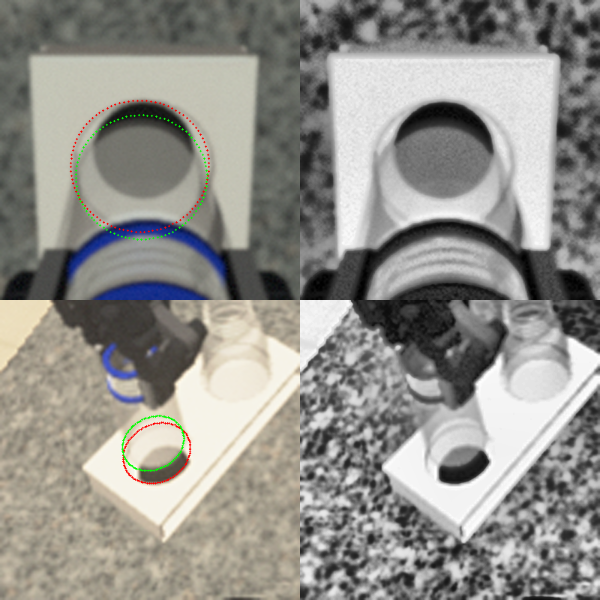

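The hole ring matches its actual arc in both views to within about 1 mm. The base outline is harder to read and may sit a few mm farther along +tool x. I'll lower gently and watch the force.

Request:
{"name": "send_rows", "arguments": {"steps": [[[0,0,-0.2],[0,0,0]],[[0,0,-0.36],[0,0,0]],[[0,0,-0.42],[0,0,0]],[[0,0,-0.48],[0,0,0]],[[0,0,-0.54],[0,0,0]],[[0,0,-0.58],[0,0,0]],[[0,0,-0.58],[0,0,0]]]}}

```text
time: 16.65
tool_pos: [516.9, 275.7, 94.4]
tcp_rot: [-180.0, 0.0, 74.4]
ft_force: [-0.4, 0.3, -0.6]
finger_gap: 33.3
grip_force: 30.5
```

```bash
python3 - <<'E'
from h import *
q=sense();print(q["tool_pos"],q["ft_force"],q["wrist_torque"])
E
```

```text
[516.8817251  275.72954754  94.43103433] [-0.40663559  0.3166135  -0.5698484 ] [-0.04523724  0.0761494   0.01148347]
```

It is in the hole without contact. Lowering to the floor.

Request:
{"name": "send_rows", "arguments": {"steps": [[[0,0,-0.15],[0,0,0]],[[0,0,-0.3],[0,0,0]],[[0,0,-0.42],[0,0,0]],[[0,0,-0.5],[0,0,0]],[[0,0,-0.55],[0,0,0]],[[0,0,-0.6],[0,0,0]],[[0,0,-0.6],[0,0,0]]]}}

```text
time: 17.52
tool_pos: [517.1, 276.0, 77.1]
tcp_rot: [180.0, -0.0, 74.4]
ft_force: [-1.8, -0.5, 4.5]
finger_gap: 33.6
grip_force: 31.3
```

Request:
{"name": "send_rows", "arguments": {"steps": [[[0,0,0],[0,0,0]],[[0,0,0],[0,0,0]],[[0,0,0],[0,0,0]],[[0,0,0.7],[0,0,0]],[[0,0,2.2],[0,0,0]],[[0,0,4],[0,0,0]],[[0,-0.5,5.6],[0,0,0]],[[0,-1.8,6.4],[0,0,0]],[[0,-3.4,6.4],[0,0,0]],[[0,-5,6.4],[0,0,0]]], "fingers": 0}}

```text
time: 18.77
tool_pos: [517.0, 124.5, 269.1]
tcp_rot: [179.9, -0.0, 74.5]
ft_force: [0.4, -0.1, -0.0]
finger_gap: 85.6
grip_force: 0.0
```

Request:
{"name": "send_rows", "arguments": {"steps": [[[0,-1.7,0],[0,0,0]],[[0,-3.4,0],[0,0,0]],[[0,-5.1,0],[0,0,0]],[[0,-6.8,0],[0,0,0]],[[0,-8.5,0],[0,0,0]],[[0,-10,0],[0,0,0]],[[0.1,-11.2,0],[0,0,0]],[[0.1,-11.2,0],[0,0,0]],[[0.1,-11.2,0],[0,0,0]]]}}

```text
time: 19.9
tool_pos: [519.8, -209.9, 268.3]
tcp_rot: [-180.0, -0.0, 74.4]
ft_force: [-0.4, 0.3, -1.0]
finger_gap: 85.3
grip_force: 0.0
```

```bash
python3 - <<'E'
from h import *
q=sense();print(q["tool_pos"],q["tcp_rot"],q["time"])
s=snapshot("wrist");np.save("pics/w9.npy",s,allow_pickle=True)
im=s["img"][:,:,::-1].copy()
C=(521.5,-209.5)
for th in(30,):
  for k,r in((0,1),(1,1),(2,1),(3,1)):
    a=np.deg2rad(th+90*k);c=(C[0]+80*np.cos(a),C[1]+80*np.sin(a))
    for b in np.linspace(0,6.28,60):
        for z,R in((70,31),):
            u=proj(s,(c[0]+R*np.cos(b),c[1]+R*np.sin(b),z));cv2.circle(im,tuple(int(round(v)) for v in u),0,(0,0,255),-1)
im=im[20:270,130:400];cv2.imwrite("pics/w9.png",cv2.resize(im,None,fx=2.3,fy=2.3,interpolation=cv2.INTER_CUBIC))
for l,z in dict(small_bottle_1=44,large_bottle_1=44,bucket_1=44).items():
    for d in finder.pinpoint(l,"wrist"):
        uv=np.array(d["at"])*[512,384]; print(l,round(d["confidence"],2),uv.round(),at_z(s,uv,z).round(1))
E
```

```text
[ 519.82560299 -209.93782148  268.31986565] [-1.79975439e+02 -2.54655101e-02  7.43921730e+01] 19.9
small_bottle_1 0.92 [207. 206.] [ 452.6 -253.6]
large_bottle_1 0.98 [301. 205.] [ 560.2 -281.6]
large_bottle_1 0.7 [112.   6.] [427.7 -29.6]
large_bottle_1 0.66 [308. 104.] [ 592.7 -171.9]
large_bottle_1 0.62 [172. 261.] [ 389.  -311.4]
large_bottle_1 0.5 [202. 106.] [ 482.8 -142.9]
bucket_1 0.87 [300. 201.] [ 559.7 -277.3]
bucket_1 0.83 [203. 106.] [ 484.7 -143.1]
bucket_1 0.72 [205. 208.] [ 449.6 -255.3]
```

View pics/w9.png

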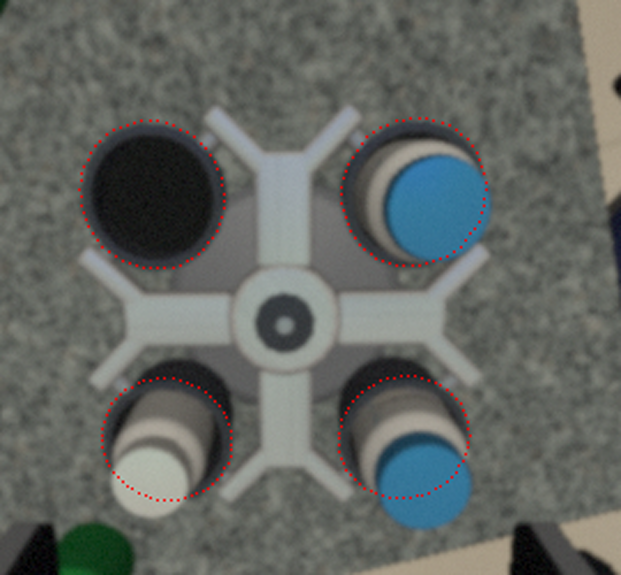

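The model rings (centre (521.5,-209.5), 30°) match all four bucket lips. D is empty at crop (152,195), and A's blue-capped bottle is at (438,205). Gripping A's bottle next.

Request:
{"name": "send_rows", "arguments": {"steps": [[[1.2,0.7,-0.5],[0,0,0]],[[2.34,1.36,-1.5],[0,0,0]],[[2.34,1.36,-3],[0,0,0]],[[2.34,1.36,-4.5],[0,0,0]],[[2.34,1.36,-5.8],[0,0,0]],[[2.34,1.36,-6.5],[0,0,0]],[[2.34,1.36,-6.62],[0,0,0]],[[2.34,1.36,-6.62],[0,0,0]]]}}

```text
time: 21.1
tool_pos: [591.1, -169.7, 71.4]
tcp_rot: [179.9, 0.0, 74.4]
ft_force: [-0.2, 0.7, 1.0]
finger_gap: 85.2
grip_force: 0.0
```

Request:
{"name": "send_rows", "arguments": {"steps": [[[0,0,0],[0,0,0]],[[0,0,0],[0,0,0]],[[0,0,0],[0,0,0]],[[0,0,0],[0,0,0]],[[0,0,0],[0,0,0]],[[0,0,0],[0,0,0]],[[0,0,0],[0,0,0]]], "fingers": 0.6, "squeeze": 30}}

```text
time: 21.98
tool_pos: [590.8, -169.8, 71.3]
tcp_rot: [179.9, 0.0, 74.4]
ft_force: [-2.0, 0.1, 6.5]
finger_gap: 46.4
grip_force: 30.5
```

```bash
python3 - <<'E'
from h import *
q=sense();T=q["tool_pos"];print(T,q["ft_force"],q["wrist_torque"])
s=snapshot("wrist");im=s["img"]
m=cv2.inRange(cv2.cvtColor(im,cv2.COLOR_RGB2HSV),(95,120,60),(112,255,255))
c,_=cv2.findContours(m,cv2.RETR_EXTERNAL,cv2.CHAIN_APPROX_NONE)
for k in c:
    if len(k)>60: print(cv2.boundingRect(k))
b=[proj(s,(T[0]+19*np.cos(a),T[1]+19*np.sin(a),z)) for a in np.linspace(0,6.28,60) for z in(112,127)];print(np.min(b,0),np.ptp(b,0))
print(sense()["joint_pos"])
E
```

```text
[ 590.803207   -169.81076039   71.26769507] [-2.01469065  0.06969993  6.52185661] [ 0.06631427  0.30725016 -0.00816274]
(196, 264, 117, 94)
[188.25095132 259.40405078] [119.24372468 124.15069188]
[-2.08107987e+01  1.68944872e+01  9.17407726e+01 -6.35006061e-03
  7.12673830e+01 -5.21724688e+00]
```

Request:
{"name": "send_rows", "arguments": {"steps": [[[0,0,0.3],[0,0,0]],[[0,0,0.9],[0,0,0]],[[0,0,1.8],[0,0,0]],[[0,0,2],[0,0,0]],[[-1,0.27,2],[0,0,0]],[[-2.4,0.64,2],[0,0,0]],[[-3.4,0.9,2],[0,0,0]],[[-3.64,0.98,2],[0,0,0]],[[-3.64,0.98,2],[0,0,0]],[[-3.64,0.98,1.4],[0,0,0]]]}}

```text
time: 23.28
tool_pos: [483.3, -140.9, 113.1]
tcp_rot: [179.7, 0.0, 74.4]
ft_force: [0.2, 0.3, -1.5]
finger_gap: 46.3
grip_force: 31.4
```

Request:
{"name": "send_rows", "arguments": {"steps": [[[0,0,0],[0,0,0]],[[0,0,-0.25],[0,0,0]],[[0,0,-0.5],[0,0,0]],[[0,0,-0.6],[0,0,0]],[[0,0,-0.7],[0,0,0]],[[0,0,-0.75],[0,0,0]],[[0,0,-0.75],[0,0,0]]]}}

```text
time: 24.15
tool_pos: [481.0, -140.1, 89.5]
tcp_rot: [180.0, 0.0, 74.4]
ft_force: [0.5, -0.4, -1.1]
finger_gap: 46.8
grip_force: 31.4
```

Request:
{"name": "send_rows", "arguments": {"steps": [[[0,0,-0.15],[0,0,0]],[[0,0,-0.3],[0,0,0]],[[0,0,-0.42],[0,0,0]],[[0,0,-0.52],[0,0,0]],[[0,0,-0.6],[0,0,0]],[[0,0,-0.66],[0,0,0]],[[0,0,-0.66],[0,0,0]]]}}

```text
time: 25.02
tool_pos: [481.1, -140.2, 71.2]
tcp_rot: [180.0, 0.0, 74.4]
ft_force: [-8.1, 3.0, 14.5]
finger_gap: 46.0
grip_force: 33.0
```

Request:
{"name": "send_rows", "arguments": {"steps": [[[0,0,0.02],[0,0,0]],[[0,0,0.02],[0,0,0]],[[0,0,0.02],[0,0,0]],[[0,0,0.5],[0,0,0]],[[0,0,1.8],[0,0,0]],[[0,0.4,3.2],[0,0,0]],[[0.3,1.6,3.6],[0,0,0]],[[0.7,2.9,3.4],[0,0,0]],[[0.97,3.67,2.6],[0,0,0]],[[0.97,3.67,1.2],[0,0,0]]], "fingers": 0}}

```text
time: 26.28
tool_pos: [512.7, -28.5, 108.0]
tcp_rot: [179.7, -0.1, 74.6]
ft_force: [-0.4, -0.7, -0.2]
finger_gap: 85.5
grip_force: 0.0
```

Request:
{"name": "send_rows", "arguments": {"steps": [[[0,0,-1.2],[0,0,0]],[[0,0,-2.3],[0,0,0]],[[0,0,-2.68],[0,0,0]],[[0,0,-2.68],[0,0,0]],[[0,0,-2.68],[0,0,0]]]}}

```text
time: 26.9
tool_pos: [511.5, -30.2, 27.1]
tcp_rot: [179.8, -0.0, 74.4]
ft_force: [-0.4, -0.6, 0.7]
finger_gap: 85.6
grip_force: 0.0
```

Request:
{"name": "send_rows", "arguments": {"steps": [[[0,0,0],[0,0,0]],[[0,0,0],[0,0,0]],[[0,0,0],[0,0,0]],[[0,0,0],[0,0,0]],[[0,0,0],[0,0,0]],[[0,0,0],[0,0,0]],[[0,0,0],[0,0,0]]], "fingers": 0.6, "squeeze": 30}}

```text
time: 27.78
tool_pos: [510.4, -30.0, 26.0]
tcp_rot: [180.0, -0.0, 74.4]
ft_force: [-2.3, 0.3, 5.9]
finger_gap: 39.8
grip_force: 30.1
```

```bash
python3 - <<'E'
from h import *
q=sense();print(q["tool_pos"],q["ft_force"])
s=snapshot("wrist");im=s["img"][:,:,::-1]
cv2.imwrite("pics/w10.png",im)
E
```

```text
[510.390629   -30.02781441  25.95275364] [-2.3134374   0.32955053  5.86223715]
```

View pics/w10.png

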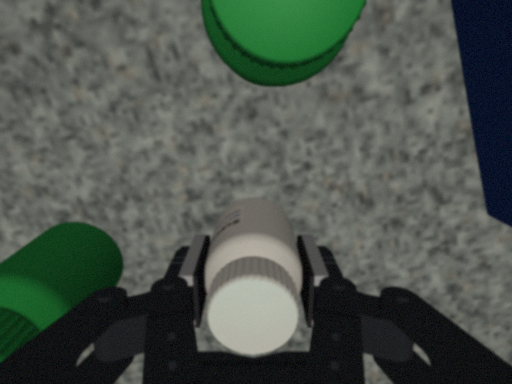

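small_2 is held upright, with its cap at (253,308). Carrying it to bucket A.

Request:
{"name": "send_rows", "arguments": {"steps": [[[0,0,0.4],[0,0,0]],[[0,0,1.4],[0,0,0]],[[0,0,3],[0,0,0]],[[0,0,4.5],[0,0,0]],[[0.3,-0.5,5],[0,0,0]],[[1,-1.8,5],[0,0,0]],[[1.9,-3.3,5],[0,0,0]],[[2.5,-4.3,5],[0,0,0]],[[2.69,-4.65,5],[0,0,0]],[[2.69,-4.65,4.6],[0,0,0]]]}}

```text
time: 29.08
tool_pos: [591.4, -169.9, 164.1]
tcp_rot: [179.9, -0.0, 74.4]
ft_force: [-0.5, 0.1, -1.3]
finger_gap: 40.0
grip_force: 30.8
```

Request:
{"name": "send_rows", "arguments": {"steps": [[[0,0,-0.5],[0,0,0]],[[0,0,-1.3],[0,0,0]],[[0,0,-1.9],[0,0,0]],[[0,0,-2.2],[0,0,0]],[[0,0,-2.4],[0,0,0]],[[0,0,-2.6],[0,0,0]],[[0,0,-2.6],[0,0,0]]]}}

```text
time: 29.95
tool_pos: [590.7, -169.5, 85.1]
tcp_rot: [-180.0, -0.0, 74.4]
ft_force: [-1.0, -0.2, -1.0]
finger_gap: 40.2
grip_force: 30.8
```

Request:
{"name": "send_rows", "arguments": {"steps": [[[0,0,-0.15],[0,0,0]],[[0,0,-0.28],[0,0,0]],[[0,0,-0.4],[0,0,0]],[[0,0,-0.47],[0,0,0]],[[0,0,-0.53],[0,0,0]],[[0,0,-0.53],[0,0,0]]]}}

```text
time: 30.7
tool_pos: [590.9, -169.6, 70.1]
tcp_rot: [180.0, 0.0, 74.4]
ft_force: [-2.7, 1.4, 4.5]
finger_gap: 39.8
grip_force: 31.4
```

Contact with the floor. I'll release, rise clear and look.

Request:
{"name": "send_rows", "arguments": {"steps": [[[0,0,0],[0,0,0]],[[0,0,0],[0,0,0]],[[0,0,0],[0,0,0]],[[0,0,0.6],[0,0,0]],[[0,0,2],[0,0,0]],[[0,0,3.8],[0,0,0]],[[-0.6,-0.3,5.6],[0,0,0]],[[-1.8,-0.9,7.2],[0,0,0]],[[-2.36,-1.35,8],[0,0,0]],[[-2.36,-1.35,8.4],[0,0,0]]], "fingers": 0}}

```text
time: 31.95
tool_pos: [519.7, -211.1, 325.3]
tcp_rot: [179.7, 0.1, 74.3]
ft_force: [0.1, 0.6, 0.1]
finger_gap: 85.6
grip_force: 0.0
```

Request:
{"name": "send_rows", "arguments": {"steps": [[[0,0,0],[0,0,0]],[[0,0,0],[0,0,0]],[[0,0,0],[0,0,0]]]}}

```text
time: 32.33
tool_pos: [519.8, -209.3, 319.6]
tcp_rot: [-179.8, -0.0, 74.5]
ft_force: [-0.5, -0.8, -0.5]
finger_gap: 85.7
grip_force: 0.0
```

```bash
python3 - <<'E'
from h import *
a=snapshot("wrist")["img"];b=snapshot("side")["img"]
A=cv2.resize(a[0:280,110:410],(600,560))[:, :];B=cv2.resize(b[110:350,140:340],(500,600))
print(sense()["tool_pos"])
o=np.zeros((600,800,3),np.uint8);o[:300,:400]=0
o[:373,:400]=cv2.resize(a[0:280,110:410],(400,373));o[:480,400:]=cv2.resize(b[110:350,140:340],(400,480),interpolation=cv2.INTER_CUBIC)
cv2.imwrite("pics/f.png",o[:,:,::-1])
E
```

```text
[ 519.83340077 -209.48386865  320.04311206]
```

View pics/f.png

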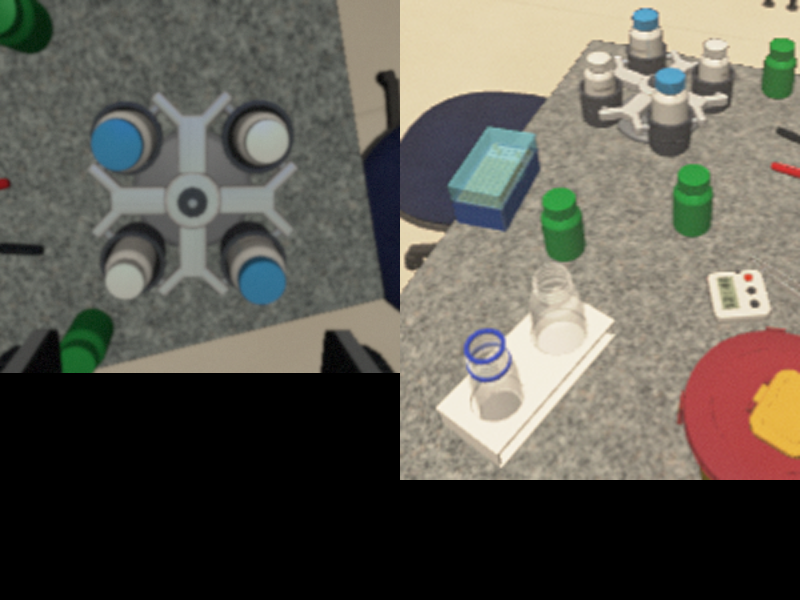

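The final picture shows blue caps opposite each other at (118,143) and (262,282), white caps opposite at (266,141) and (125,279), and the glass upright in the rack at (490,375).

```bash
python3 -c "
from h import *
print(order.hand_in())"
```

```text
the job is handed in; nothing more can be done
None
```

The job is handed in: in the final camera view the large blue-capped bottles stand opposite each other, the small white-capped ones stand opposite each other, and the open glass bottle is upright in the rack place. Robot time was about 32 s; the judge's verdict was not shown.

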